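# Clear the pepper mill and set the timer

## Robot

A 7-joint arm with a two-finger parallel gripper is mounted at the origin on a cart in front of the work surface, level with it; the furniture and walls round the work are solid. World frame = base frame: x ahead of the robot, y to its left, z up, the work surface at z = 0. Lengths are in mm, angles in rad, forces in N, time in s.
With the tool pointing down it reaches from about 350 to 900 mm from the base axis. Payload 7.2 kg.
Tool frame: the origin (TCP) lies between the finger pads; the fingertips stand 11 mm ahead of it and the grasp point (between the pads) lies 8 mm behind it; x points along the fingers, y is the direction in which the jaws open and shut, and the axes are right-handed (so a half turn about x gives the same grasp; the last joint's range is limited). The gripper opens to 88 mm and grips with 3 to 60 N. Pads are 20 mm wide; open, the fingers measure 115 mm over their backs; the gripper's body (75 mm by 178 mm) begins 61 mm behind the grasp point.
Start: joints at [1.174, 0.411, -0.013, 1.596, 0.006, 1.134, -0.082], TCP at [201.806, -591.527, 195.953] pointing down, gripper open.
Joint ranges: [-2.95, 2.95], [-0.29, 1.99], [-1.47, 1.44], [0.14, 2.54], [-1.03, 4.17], [0.13, 1.85], [-2.86, 2.86]. Speed limits (rad/s): [2.39, 2.39, 3.01, 3.01, 3.14, 3.14, 3.14].

## Interface

Orientations are given as a 3x3 rotation matrix whose columns are the frame's x, y, z axes.
In Python, from cell import robot, optics, order, models gives the robot as it stands.
- The arm moves only by the tool send_rows, never from a script. Its argument "moves" is text: rows parted by semicolons, each of 7 numbers parted by spaces: the turn, a rotation vector about the world's x, y, z in degrees, then the shift along the world's x, y, z in mm, then the opening in per cent of the stroke, from 0 (shut) to 100 (fully open). A call has 1 to 20 rows; each row shifts and turns the commanded pose from where the row before left it; what a row does not reach is not made up. A row lasts 1/12 s, in which the tool goes at most 41.7 mm and 7.16 degrees, less where a joint would pass 70% of its speed; a pose out of reach is approached as far as the arm can. A call is refused whole if a number of a shift passes 41.7 or a number of a turn 7.16, either way. A call with a gripper value outside its range is refused whole. The fingers move at their own pace and stop on an object; "grip_force" is the grip in N (left out, the last holds). Time passes only in rows, so rows that do not move let the fingers close. It gives the time, the measured TCP pose, the force and the opening at its end, in the units of the state.
- robot.observe(): the state, without advancing time (a new reading comes with each control period).
- optics.capture(name): name is "scene" or "top"; returns (picture, depth): 420x560x3 uint8, blue, green, red; 420x560 float32, mm along the optical axis (not along the pixel's ray), 0 where there is no reading.
- optics.camera_info(name): a dict with "K" (3x3 intrinsics, pixels), "R" (3x3) and "t" (3): a world point X has camera coordinates R X + t. Camera axes: x right, y down, z forward; pixel columns grow to the right and rows downward; lengths in mm; the calibration is good to about 2 mm. A picture is of the moment at which its call begins. camera_info takes no time and is no camera call.
- order.hand_in(): hands the job in, once; it reports no verdict.
Trained networks look in the newest picture that a camera, given by its name, has taken for a name from the list of things; names that differ only in an ending like _2 or _b are one class to them, and where a whole thing is asked for, a point or a joint stands for the part that bears it (a point fixed in the world has none). Each returns a list of dicts, best first, with "confidence" (0 to 1); they miss things now and then, are a little off and sometimes report something else, mostly with a low value. They report only what shows in the picture. A call takes as long as a camera call. They do not tell look-alikes from the thing itself.
- models.cut_out(query, camera): "pixels" (420x560 bool, what is visible of it) and "location" ([row, column] in pixels, amid what is visible of it).
The state is a dict: "clock": time; "qpos": joint angles; "joint_velocities": joint speeds; "joint_efforts": joint torques, N m; "ee_pos": TCP position; "tcp_rot": TCP orientation; "wrist_force": force on the tool from outside, world axes, zero at the start; "moment": the same for the moment, N m; "grip_width": finger opening in mm.
Only numpy, scipy, OpenCV 4.12 (cv2) and the standard library are available. Lean on these libraries where they do the work, as an engineer would, in place of code of your own. Each camera call takes 0.05 s, during which the arm holds its last target. There are 200 camera calls.

## Task

The pepper mill has been left standing right in front of the kitchen timer. Stand it upright, wholly on the small chopping board that the salt shaker stands on. Then turn the timer's dial clockwise, by less than half a turn, until its grip bar points straight up and down the sloping face of the stand; do not knock anything over or push the other things about.

Things in the scene. Friction and masses are not known exactly. Their poses are not given: they have to be found in the camera images.
- pepper_mill: Dark turned-wood pepper mill, 170 mm tall, about 0.2 kg, loose, upright close in front of the timer stand (robot's side). Origin at the centre of its foot, z up. Body up to 58 mm across, to 122 mm height; rounded head 50 mm across from 123 to 159 mm (does not turn; grip it at about 145 mm height); metal knob 12 mm across on top.
- stand: Fixed light-wood timer stand, 104 mm deep (x), 130 mm wide (y), 95 mm high; origin at the centre of its underside, z up, front faces its -x, towards the robot. Its panel slopes at 30 degrees, low at the front, high at the back; a round white kitchen timer is fixed in the middle of the panel, its dial facing up and to the front.
- dial_bar (a point): Centre of the grip bar on the timer's dial, turning with it, on the dial's axis. z points outward along the axis (30 degrees from vertical, to the stand's front); y runs along the bar, x across it. The bar is 8 mm thick (x), 44 mm long (y) and 10 mm high: from the flat round dial face (60 mm across) at z = -5 mm to its top at z = +5 mm.
- timer_dial (a joint): Dial angle, 0 to 5.76 rad; clockwise, seen facing the dial, lowers it. At 0 (and 3.142) the grip bar lies level across the stand (along its y); at 1.571 it points straight up and down the slope. It starts between 2.3 and 2.95, to be turned clockwise to 1.571. Friction 0.02 N m, no spring: it stays where it is left.
- board: Small rectangular wooden chopping board, 185 (x) by 270 (y) by 22 mm thick, fixed on the worktop; origin at the centre of its underside, top at z = 22 mm. Its long side (y) points roughly at the robot, +y end nearer the robot; the +y half is free.
- salt_shaker: Salt shaker, glass with a grey top, 44 mm across, 90 mm tall, loose, standing on the far half (-y of the board's frame) of the small chopping board; origin at the centre of its foot. Leave it where it is.
- garlic: Garlic bulb, 60 mm across, 59 mm high, loose bystander near the front edge of the worktop; origin under its centre.
- lemon: Lemon, 78 x 55 x 56 mm, loose bystander behind, right; origin under its centre.
- teaspoon: Teaspoon, 130 mm long, lying loose near the front edge of the worktop, left; origin under its middle.
Things that resemble listed ones, but are neither listed nor needed, are in the scene too. Leave any black or purple look-alike of the salt_shaker alone.

How it is judged:
By the outcome, as a careful person would: the job done as asked, in the order asked, and still so for the second after the job is handed in, with the robot touching nothing.
It also fails if it takes over 53 s, if anything falls off the work surface, if the arm or the gripper's body presses on something with over 40 N, if the wrist force passes 120 N, or if a joint passes its speed limit or range.

## Working session

There is one attempt and no reset: what is moved stays moved. The work goes in short steps, Python scripts to look and compute and a tool call to move; the robot and the scene stay as the last step left them, time stands still between calls to the robot, and variables do not carry over. Pictures are saved under pics/ and viewed, about 8 in all and at most 12, crops included, and the job is handed in when it is done.

Besides the shell and the picture viewer there is one more tool, called after "Emit:" in YAML: its name, and indented under it one key for each argument. send_rows: Moves the arm, as the interface text tells. Its arguments: {"type":"object","properties":{"moves":{"type":"string"},"grip_force":{"type":"number"}},"required":["moves"]}

```bash
ls; mkdir -p pics
cat > h.py <<'E'
import numpy as np, cv2
from cell import robot, optics, order, models
def world(cam, depth, rc):
    i=optics.camera_info(cam);K,R,t=map(np.array,(i["K"],i["R"],i["t"]))
    rc=np.atleast_2d(rc);d=depth[rc[:,0],rc[:,1]];ok=d>0;rc=rc[ok];d=d[ok]
    p=np.c_[rc[:,1],rc[:,0],np.ones(len(rc))]@np.linalg.inv(K).T*d[:,None]
    return (p-t.ravel())@R
def proj(cam,X):
    i=optics.camera_info(cam);K,R,t=map(np.array,(i["K"],i["R"],i["t"]))
    p=(np.atleast_2d(X)@R.T+t.ravel())@K.T
    return p[:,:2]/p[:,2:]
E
cat > a.py <<'E'
from h import *
ims=[]
for c in("scene","top"):
    im,d=optics.capture(c);np.save(f"{c}_d.npy",d);cv2.imwrite(f"pics/{c}0.png",im);ims.append(im)
    for q in["pepper_mill","stand","dial_bar","board","salt_shaker","garlic","lemon","teaspoon"]:
        for r in models.cut_out(q,c)[:3]:
            px=np.argwhere(r["pixels"]);
            w=world(c,d,px) if len(px) else np.zeros((1,3))
            if len(w)==0: continue
            print(c,q,round(r["confidence"],2),np.round(r["location"]),len(px),"med",np.median(w,0).round(),"lo",np.percentile(w,2,axis=0).round(),"hi",np.percentile(w,98,axis=0).round())
            np.save(f"m_{c}_{q}_{round(r['confidence']*100)}.npy",r["pixels"])
s=robot.observe();print(s["tcp_rot"],s["clock"],s["grip_width"])
E
python3 a.py
```

```text
pics
scene pepper_mill 0.62 [227. 349.] 1310 med [458.  67.  78.] lo [ 447. -100.    1.] hi [719.  82. 160.]
scene stand 0.68 [222. 312.] 1933 med [560.  93.  62.] lo [524.  21.   7.] hi [628. 139. 110.]
scene stand 0.64 [219. 221.] 518 med [645. 321.  67.] lo [637. 299.  22.] hi [666. 337. 111.]
scene dial_bar 0.71 [211. 326.] 351 med [548.  73.  98.] lo [532.  45.  78.] hi [577.  95. 112.]
scene board 0.77 [260. 236.] 5070 med [529. 323.  21.] lo [434. 225.   4.] hi [697. 407.  24.]
scene salt_shaker 0.97 [213. 283.] 357 med [687. 129.  45.] lo [680. 109.   5.] hi [702. 143.  89.]
scene salt_shaker 0.95 [219. 223.] 472 med [644. 321.  68.] lo [637. 302.  29.] hi [659. 337. 110.]
scene salt_shaker 0.84 [256. 319.] 563 med [441. 161.  48.] lo [432. 140.   6.] hi [459. 171.  89.]
scene garlic 0.73 [289. 327.] 525 med [328. 199.  36.] lo [312. 172.  16.] hi [354. 218.  54.]
scene lemon 0.46 [198. 304.] 166 med [765.  19.  44.] lo [747.  -4.  26.] hi [792.  33.  56.]
scene teaspoon 0.9 [315. 258.] 387 med [340. 340.   6.] lo [330. 265.   0.] hi [354. 388.  13.]
scene teaspoon 0.26 [221.
[... 694 characters left out ...]
. 152.  83.] lo [437. 132.  30.] hi [477. 168.  91.]
top salt_shaker 0.74 [147. 293.] 244 med [695. 124.  77.] lo [684. 105.  13.] hi [715. 142.  90.]
top garlic 0.78 [286. 270.] 333 med [343. 192.  40.] lo [319. 168.  28.] hi [367. 215.  54.]
top lemon 0.87 [124. 337.] 410 med [772.   8.  46.] lo [745. -18.  26.] hi [805.  32.  56.]
top teaspoon 0.8 [284. 208.] 247 med [341. 352.   6.] lo [331. 266.  -1.] hi [354. 387.  13.]
top teaspoon 0.47 [163. 220.] 266 med [652. 312.  99.] lo [640. 296.  30.] hi [674. 333. 112.]
[[ 1.15874048e-05  3.22925598e-01 -9.46424354e-01]
 [-1.47925553e-05 -9.46424354e-01 -3.22925598e-01]
 [-1.00000000e+00  1.77419042e-05 -6.18970739e-06]] 0.9 88.26004773090727
```

Run:
```python
from h import *
a=cv2.imread("pics/scene0.png");b=cv2.imread("pics/top0.png")
A=cv2.resize(a[160:340,160:440],(800,514))
cv2.imwrite("pics/sc1.png",A)
cv2.imwrite("pics/tp1.png",cv2.resize(b[110:310,140:390],(750,600)))
d=np.load("top_d.npy")
import glob
f=lambda q:np.load(glob.glob(f"m_top_{q}_*.npy")[0])
def rect(q,lo,hi,n):
    w=world("top",d,np.argwhere(np.load(n)));w=w[(w[:,2]>lo)&(w[:,2]<hi)]
    r=cv2.minAreaRect(w[:,:2].astype(np.float32));print(q,r,len(w));return w
rect("board",17,27,"m_top_board_85.npy")
w=rect("stand",30,112,"m_top_stand_66.npy")
# mill head
m=world("top",d,np.argwhere(np.load("m_top_pepper_mill_76.npy")));h=m[m[:,2]>135];print("mill",(h[:,:2].min(0)+h[:,:2].max(0))/2,h.mean(0),h.min(0),h.max(0))
k=h[h[:,2]>162];print("knob",k.mean(0),len(k))
b=world("top",d,np.argwhere(np.load("m_top_dial_bar_69.npy")))
print("dialdisk",cv2.minAreaRect(b[:,:2].astype(np.float32)))
# panel plane fit
A=np.c_[b[:,:2],np.ones(len(b))];c=np.linalg.lstsq(A,b[:,2],rcond=None)[0]
for _ in range(5):
    r=b[:,2]-A@c; s=np.abs(r)<np.median(np.abs(r))*2.5;c=np.linalg.lstsq(A[s],b[s,2],rcond=None)[0]
n=np.r_[-c[:2],1];n/=np.linalg.norm(n);print("normal",n,np.degrees(np.arccos(n[2])),"az",np.degrees(np.arctan2(n[1],n[0])))
s=world("top",d,np.argwhere(np.load("m_top_salt_shaker_74.npy")));print(s.mean(0))
```

```text
board ((573.3255615234375, 311.4349670410156), (185.0661163330078, 270.1160888671875), 86.04711151123047) 6188
stand ((580.8298950195312, 69.87969970703125), (109.58362579345703, 130.32632446289062), 9.770526885986328) 2144
mill [471.44620065  56.15852246] [470.43772623  57.38553462 153.15351257] [448.68336773  31.85688068 136.64038203] [494.20903357  80.46016423 171.95731091]
knob [470.85511747  55.87934333 168.30245397] 22
dialdisk ((560.842529296875, 65.38468933105469), (54.45380783081055, 56.66688537597656), 69.00355529785156)
normal [-0.47027029 -0.08847119  0.87807671] 28.588778903246844 az -169.3455672207369
[696.12180461 123.99596566  65.64516428]
```

View pics/sc1.png

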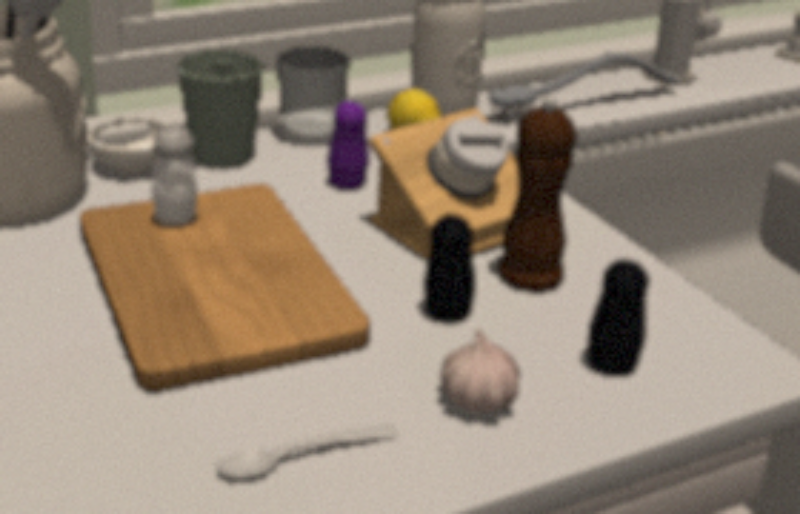

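View pics/tp1.png

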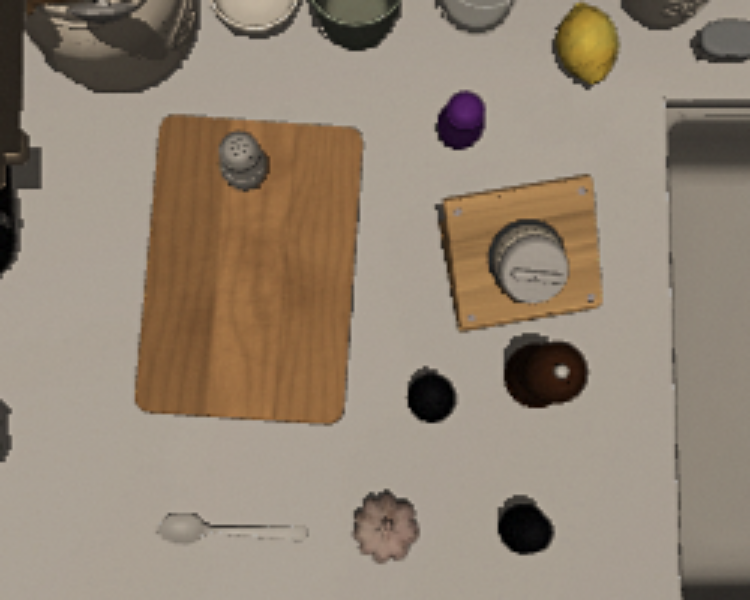

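The images show the following:
- **Scene crop:** the brown pepper mill is at (537,200), in front of the stand. The grey salt shaker is on the board at (175,180). The look-alikes are black shakers at (450,270) and (617,318) and a purple one at (348,145), and I'll leave those alone.
- **Top crop:** the mill is at (555,372) and is the only turned-wood one, so the choice is clear. The dial bar runs from (510,272) to (563,280), about 21° clockwise from level, so the dial is at about 2.77.

The board measures 185x270 as given, and the mill's knob is at about (471,56,170), also as expected.

Emit:
send_rows:
  moves: "0 0 0 13.5 32.4 2.7 100;0 0 0 13.5 32.4 2.7 100;0 0 0 13.5 32.4 2.7 100;0 0 0 13.5 32.4 2.7 100;0 0 0 13.5 32.4 2.7 100;0 0 0 13.5 32.4 2.7 100;0 0 0 13.5 32.4 2.7 100;0 0 0 13.5 32.4 2.7 100;0 0 0 13.5 32.4 2.7 100;0 0 0 13.5 32.4 2.7 100;0 0 0 13.5 32.4 2.7 100;0 0 0 13.5 32.4 2.7 100;0 0 0 13.5 32.4 2.7 100;0 0 0 13.5 32.4 2.7 100;0 0 0 13.5 32.4 2.7 100;0 0 0 13.5 32.4 2.7 100;0 0 0 13.5 32.4 2.7 100;0 0 0 13.5 32.4 2.7 100;0 0 0 13.5 32.4 2.7 100;0 0 0 0 0 0 100"
  grip_force: 20

```text
clock: 2.57
ee_pos: [460.2, 30.9, 248.2]
tcp_rot: [[0.003, 0.33, -0.944], [0.003, -0.944, -0.33], [-1.0, -0.002, -0.004]]
wrist_force: [-0.6, -0.2, 0.4]
grip_width: 87.8
```

Emit:
send_rows:
  moves: "0 0 0 5.6 12.5 0 100;0 0 0 5.6 12.5 0 100;0 0 0 0 0 0 100;0 0 0 0 0 -20 100;0 0 0 0 0 -20 100;0 0 0 0 0 -20 100;0 0 0 0 0 -20 100;0 0 0 0 0 -15 100;0 0 0 0 0 -13 100;0 0 0 0 0 0 100;0 0 0 0 0 0 100"

```text
clock: 3.48
ee_pos: [469.0, 48.3, 139.1]
tcp_rot: [[-0.001, 0.323, -0.947], [-0.0, -0.947, -0.323], [-1.0, -0.0, 0.001]]
wrist_force: [0.2, 0.6, 0.9]
grip_width: 87.7
```

Emit:
send_rows:
  moves: "0 0 0 2.5 7.7 0 100;0 0 0 0 0 0 100;0 0 0 0 0 0 0;0 0 0 0 0 0 0;0 0 0 0 0 0 0;0 0 0 0 0 0 0;0 0 0 0 0 0 0;0 0 0 0 0 0 0;0 0 0 0 0 0 0;0 0 0 0 0 0 0"
  grip_force: 20

```text
clock: 4.32
ee_pos: [472.0, 56.7, 139.2]
tcp_rot: [[-0.0, 0.323, -0.946], [-0.0, -0.946, -0.323], [-1.0, 0.0, 0.0]]
wrist_force: [0.0, -1.0, 0.8]
grip_width: 37.9
```

Run:
```python
from h import *
im,_=optics.capture("scene");cv2.imwrite("pics/g1.png",cv2.resize(im[120:330,200:450],(700,588)))
s=robot.observe();print(s["ee_pos"],s["grip_width"],s["wrist_force"],s["qpos"])
```

```text
[471.98890394  56.74445916 139.23409231] 34.301002401547265 [-0.78999795 -0.36795382 -0.03697884] [ 0.26985337  0.2751956  -0.57643791  1.9851809   0.1855044   0.93232981
 -1.64262764]
```

View pics/g1.png

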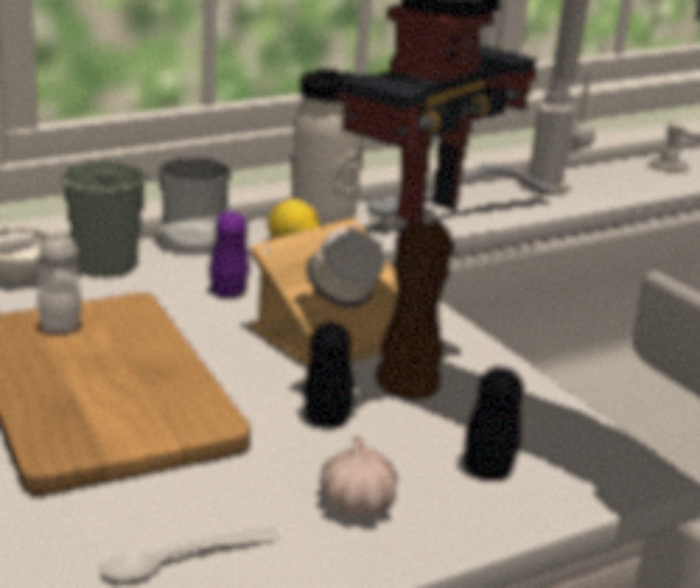

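The mill hasn't moved, with its foot at (410,392) and head at (425,235), but the fingers seem to end at the head top, at (415,220), and they are still closing. I'll check the geometry before going on.

Run:
```python
from h import *
s=robot.observe();print(s["grip_width"],s["wrist_force"])
e=np.array(s["ee_pos"])
f=lambda X:((proj("scene",X)-[200,120])*2.8).round()
print("tcp",f(e),"tip",f(e-[0,0,11]),"head top",f(np.array([471,56,159])),"knob",f(np.array([471,56,170])),"foot",f(np.array([471,56,0])))
for c in("scene","top"):
    im,d=optics.capture(c);np.save(f"{c}_d2.npy",d)
    r=models.cut_out("pepper_mill",c)
    for q in r[:2]:
        w=world(c,d,np.argwhere(q["pixels"]));print(c,q["confidence"],len(w))
        for lo in range(0,180,20):
            z=w[(w[:,2]>=lo)&(w[:,2]<lo+20)]
            if len(z)>3:print(lo,len(z),z.min(0).round(),z.max(0).round())
    # depth samples
    if c=="scene":
        for y in range(130,260,10):
            x=420;rc=[[int(120+y/2.8),int(200+x/2.8)]];print(y,world(c,d,rc).round())
    cv2.imwrite(f"pics/{c}2.png",im)
```

```text
34.301002401547265 [-0.78999795 -0.36795382 -0.03697884]
tcp [[422. 242.]] tip [[421. 254.]] head top [[426. 220.]] knob [[428. 208.]] foot [[408. 385.]]
scene 0.93 1242
0 170 [444.  13.   0.] [495.  86.  20.]
20 143 [444.  35.  20.] [485.  84.  40.]
40 182 [445.  34.  40.] [488.  83.  60.]
60 146 [448.  38.  60.] [485.  78.  80.]
80 109 [450.  44.  80.] [483.  76. 100.]
100 121 [446.  43. 100.] [477.  81. 120.]
120 159 [444.  39. 120.] [489.  82. 140.]
140 199 [445.  42. 140.] [488.  81. 160.]
160 12 [464.  52. 161.] [470.  59. 171.]
130 [[443.  92. 251.]]
140 [[451.  86. 238.]]
150 [[451.  85. 231.]]
160 [[453.  82. 221.]]
170 [[453.  82. 214.]]
180 [[453.  80. 205.]]
190 [[453.  79. 197.]]
200 [[453.  78. 188.]]
210 [[451.  79. 179.]]
220 [[451.  78. 172.]]
230 [[460.  70. 157.]]
240 [[458.  70. 151.]]
250 [[453.  73. 143.]]
top 0.4 64
0 25 [451.  65.   3.] [483.  83.  20.]
20 6 [455.  73.  35.] [482.  81.  38.]
40 27 [453.  68.  41.] [481.  81.  60.]
```

Run:
```python
from h import *
s=robot.observe();print(s["grip_width"],s["wrist_force"],s["clock"])
a=cv2.imread("pics/scene2.png")[140:230,300:400];b=cv2.imread("pics/top2.png")[170:270,270:370]
cv2.imwrite("pics/z2.png",np.hstack([cv2.resize(a,(400,400),interpolation=cv2.INTER_CUBIC),cv2.resize(b,(400,400),interpolation=cv2.INTER_CUBIC)]))
d=np.load("scene_d2.npy")
for r in range(185,215,3): print(r,[tuple(world("scene",d,[[r,c]])[0].round().astype(int)) for c in range(340,366,4)])
```

```text
17.85677311908903 [-0.04582651 -0.48257635 -0.35864534] 4.5667
185 [(np.int64(852), np.int64(-177), np.int64(27)), (np.int64(470), np.int64(83), np.int64(197)), (np.int64(458), np.int64(82), np.int64(201)), (np.int64(451), np.int64(76), np.int64(203)), (np.int64(481), np.int64(42), np.int64(187)), (np.int64(472), np.int64(38), np.int64(190)), (np.int64(470), np.int64(28), np.int64(189))]
188 [(np.int64(848), np.int64(-175), np.int64(17)), (np.int64(468), np.int64(85), np.int64(191)), (np.int64(457), np.int64(82), np.int64(194)), (np.int64(452), np.int64(74), np.int64(195)), (np.int64(477), np.int64(44), np.int64(182)), (np.int64(469), np.int64(39), np.int64(184)), (np.int64(845), np.int64(-277), np.int64(3))]
191 [(np.int64(787), np.int64(-133), np.int64(34)), (np.int64(466), np.int64(85), np.int64(184)), (np.int64(456), np.int64(81), np.int64(187)), (np.int64(451), np.int64(74), np.int64(188)), (np.int64(480), np.int64(40), np.int64(172)), (np.int64(468), np.int64(38), np.int64(176)), (np.int64(822), np.int64(-261), np.int64(2))]
194 [(np.int64(768), np.int64(-120), np.int64(33)), (
[... 1544 characters left out ...]
64(733), np.int64(-196), np.int64(-8))]
209 [(np.int64(732), np.int64(-101), np.int64(-3)), (np.int64(467), np.int64(79), np.int64(138)), (np.int64(457), np.int64(75), np.int64(142)), (np.int64(450), np.int64(69), np.int64(144)), (np.int64(448), np.int64(60), np.int64(143)), (np.int64(448), np.int64(49), np.int64(141)), (np.int64(733), np.int64(-198), np.int64(-20))]
212 [(np.int64(735), np.int64(-104), np.int64(-15)), (np.int64(465), np.int64(80), np.int64(132)), (np.int64(458), np.int64(73), np.int64(133)), (np.int64(451), np.int64(68), np.int64(136)), (np.int64(448), np.int64(58), np.int64(135)), (np.int64(449), np.int64(46), np.int64(132)), (np.int64(727), np.int64(-194), np.int64(-27))]
```

View pics/z2.png

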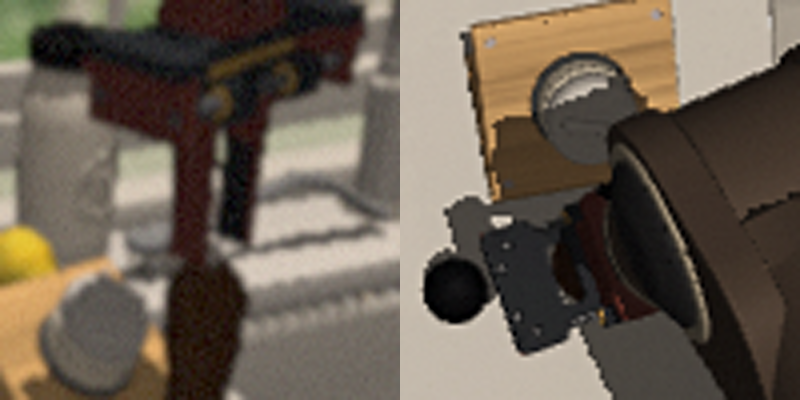

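The fingertips are really at z ≈ 168, while the reported pose implies 128. So the tool reading is about 40 mm too low, and the fingers closed above the head. In the zoom, the left fingertip sits at (190,260), above the head. I'll open, then check the tip height with the fingers spread before descending by the measured amount.

Emit:
send_rows:
  moves: "0 0 0 0 0 0 100;0 0 0 0 0 0 100;0 0 0 0 0 0 100;0 0 0 0 0 0 100;0 0 0 0 0 0 100;0 0 0 0 0 0 100;0 0 0 0 0 0 100;0 0 0 0 0 0 100;0 0 0 0 0 0 100;0 0 0 0 0 0 100;0 0 0 0 0 0 100"

```text
clock: 5.48
ee_pos: [472.0, 56.8, 139.3]
tcp_rot: [[0.0, 0.323, -0.946], [-0.0, -0.946, -0.323], [-1.0, 0.0, 0.0]]
wrist_force: [0.1, 0.1, 0.1]
grip_width: 86.3
```

```bash
cat > tip.py <<'E'
from h import *
im,d=optics.capture("scene");s=robot.observe();e=np.array(s["ee_pos"]);R=np.array(s["tcp_rot"])
H,W=d.shape;rc=np.argwhere(d>0);w=world("scene",d,rc);L=(w-e)@R   # tool frame
m=(np.abs(L[:,2])<16)&(np.abs(L[:,1])>s["grip_width"]/2-4)&(np.abs(L[:,1])<s["grip_width"]/2+18)&(L[:,0]>-120)&(L[:,0]<60)
print("grip",s["grip_width"],"ee",e.round(1),"F",np.round(s["wrist_force"],1))
for sg in(1,-1):
    P=L[m&(L[:,1]*sg>0)]
    print(sg,len(P),"x hist",np.histogram(P[:,0],bins=range(-120,65,10)))
    F=P[(P[:,0]>-110)&(P[:,0]<-50)]
    if len(F): print(" y",np.percentile(F[:,1],[2,50,98]).round(1),"z",np.percentile(F[:,2],[2,50,98]).round(1),"xmax",np.sort(P[:,0])[-15:].round())
E
python3 tip.py
```

```text
grip 87.31236627477878 ee [472.   56.8 139.3] F [-0.7 -0.1 -0.2]
1 362 x hist (array([29, 31, 46, 44, 44, 42, 38, 41, 38,  9,  0,  0,  0,  0,  0,  0,  0,
        0]), array([-120, -110, -100,  -90,  -80,  -70,  -60,  -50,  -40,  -30,  -20,
        -10,    0,   10,   20,   30,   40,   50,   60]))
 y [40.2 43.5 53.1] z [-9.   5.8 14.5] xmax [-32. -31. -31. -31. -31. -30. -30. -29. -29. -29. -28. -28. -28. -28.
 -28.]
-1 320 x hist (array([ 0,  0, 45, 48, 47, 44, 41, 46, 42,  7,  0,  0,  0,  0,  0,  0,  0,
        0]), array([-120, -110, -100,  -90,  -80,  -70,  -60,  -50,  -40,  -30,  -20,
        -10,    0,   10,   20,   30,   40,   50,   60]))
 y [-60.4 -55.3 -46.5] z [-8.1  5.8 13.7] xmax [-32. -32. -31. -31. -31. -31. -30. -30. -30. -30. -30. -30. -29. -29.
 -28.]
```

Emit:
send_rows:
  moves: "0 0 0 0.5 -1.5 0 100;0 0 0 0 0 -10 100;0 0 0 0 0 -10 100;0 0 0 0 0 -10 100;0 0 0 0 0 -8 100;0 0 0 0 0 0 100;0 0 0 0 0 0 100;0 0 0 0 0 0 0;0 0 0 0 0 0 0;0 0 0 0 0 0 0;0 0 0 0 0 0 0;0 0 0 0 0 0 0;0 0 0 0 0 0 0;0 0 0 0 0 0 0;0 0 0 0 0 0 0;0 0 0 0 0 0 0"
  grip_force: 20

```text
clock: 6.87
ee_pos: [472.6, 55.3, 101.4]
tcp_rot: [[0.0, 0.323, -0.946], [0.0, -0.946, -0.323], [-1.0, 0.0, -0.0]]
wrist_force: [0.5, 0.6, 2.2]
grip_width: 47.4
```

Emit:
send_rows:
  moves: "0 0 0 0 0 0 0;0 0 0 0 0 3 0;0 0 0 0 0 8 0;0 0 0 0 0 15 0;0 0 0 0 0 20 0;0 0 0 0 0 20 0;0 0 0 0 0 20 0;0 0 0 0 0 15 0;0 0 0 0 0 10 0;0 0 0 0 0 5 0;0 0 0 0 0 0 0;0 0 0 0 0 0 0"
  grip_force: 20

```text
clock: 7.87
ee_pos: [472.2, 55.1, 216.8]
tcp_rot: [[-0.001, 0.323, -0.946], [-0.0, -0.946, -0.323], [-1.0, -0.0, 0.001]]
wrist_force: [0.5, 0.5, -3.2]
grip_width: 48.0
```

```bash
cat > mill.py <<'E'
from h import *
import sys
s=robot.observe();print("ee",np.round(s["ee_pos"],1),s["grip_width"],np.round(s["wrist_force"],1))
im,d=optics.capture("scene");cv2.imwrite(sys.argv[1],im)
for q in models.cut_out("pepper_mill","scene")[:1]:
    w=world("scene",d,np.argwhere(q["pixels"]));print(q["confidence"],len(w))
    for lo in range(-10,300,15):
        z=w[(w[:,2]>=lo)&(w[:,2]<lo+15)]
        if len(z)>8:print(lo,len(z),np.percentile(z,3,axis=0).round(),np.percentile(z,97,axis=0).round())
E
python3 mill.py pics/l1.png
```

```text
ee [472.2  55.1 216.8] 48.02111291225597 [ 0.5  0.5 -3.2]
0.87 1419
-10 24 [ 663. -228.   -8.] [794. -68.   3.]
20 10 [ 765. -367.   30.] [ 951. -123.   35.]
110 72 [445.  43. 117.] [479.  83. 125.]
125 156 [446.  38. 125.] [483.  83. 139.]
140 133 [446.  43. 140.] [478.  82. 155.]
155 152 [446.  39. 155.] [482.  81. 170.]
170 135 [449.  43. 171.] [481.  78. 185.]
185 114 [452.  43. 185.] [478.  75. 199.]
200 101 [452.  46. 201.] [481.  75. 214.]
215 114 [448.  45. 216.] [476.  79. 229.]
230 129 [447.  42. 231.] [477.  80. 245.]
245 100 [445.  37. 245.] [456.  78. 260.]
260 112 [448.  33. 261.] [477.  78. 274.]
275 36 [450.  50. 275.] [478.  78. 287.]
```

Emit:
send_rows:
  moves: "0 0 0 1 8 0 0;0 0 0 2 16 0 0;0 0 0 2.5 22 0 0;0 0 0 2.5 22 0 0;0 0 0 2.5 22 0 0;0 0 0 2.5 22 0 0;0 0 0 2.5 22 0 0;0 0 0 2.5 22 0 0;0 0 0 2.5 22 0 0;0 0 0 2.5 22 0 0;0 0 0 2.5 22 0 0;0 0 0 2.5 18 0 0;0 0 0 2 12 0 0;0 0 0 1 6 0 0;0 0 0 0 0 0 0;0 0 0 0 0 0 0;0 0 0 0 0 0 0;0 0 0 0 0 0 0"

```text
clock: 9.47
ee_pos: [503.8, 312.0, 217.3]
tcp_rot: [[0.0, 0.321, -0.947], [-0.001, -0.947, -0.321], [-1.0, 0.001, -0.0]]
wrist_force: [0.3, -0.4, -2.2]
grip_width: 47.9
```

```bash
python3 mill.py pics/l2.png
```

```text
ee [503.8 312.  217.3] 47.851148137999914 [ 0.3 -0.4 -2.2]
0.85 1581
-10 10 [754. 142.  -0.] [852. 180.   3.]
110 57 [476. 294. 119.] [499. 339. 125.]
125 178 [477. 289. 125.] [504. 338. 139.]
140 147 [477. 293. 141.] [499. 338. 155.]
155 174 [478. 292. 156.] [503. 337. 170.]
170 152 [482. 295. 170.] [503. 334. 184.]
185 131 [483. 297. 185.] [502. 331. 200.]
200 111 [484. 298. 200.] [502. 331. 214.]
215 131 [479. 297. 215.] [502. 335. 230.]
230 152 [479. 294. 230.] [500. 336. 245.]
245 134 [476. 293. 245.] [488. 330. 260.]
260 167 [479. 296. 261.] [502. 329. 275.]
275 31 [495. 308. 275.] [502. 318. 287.]
```

Emit:
send_rows:
  moves: "0 0 0 0 0 -8 0;0 0 0 0 0 -16 0;0 0 0 0 0 -18 0;0 0 0 0 0 -18 0;0 0 0 0 0 -14 0;0 0 0 0 0 -8 0;0 0 0 0 0 -5 0;0 0 0 0 0 -3 0;0 0 0 0 0 -1 0;0 0 0 0 0 -1 0;0 0 0 0 0 0 0;0 0 0 0 0 0 0"

```text
clock: 10.57
ee_pos: [503.8, 313.5, 125.9]
tcp_rot: [[0.001, 0.323, -0.946], [0.0, -0.946, -0.323], [-1.0, -0.0, -0.001]]
wrist_force: [-0.1, 0.1, -1.7]
grip_width: 47.7
```

Emit:
send_rows:
  moves: "0 0 0 0 0 -1 0;0 0 0 0 0 -1 0;0 0 0 0 0 0 0;0 0 0 0 0 0 0"

```text
clock: 10.9
ee_pos: [503.5, 313.2, 123.3]
tcp_rot: [[0.0, 0.323, -0.946], [-0.0, -0.946, -0.323], [-1.0, 0.0, 0.0]]
wrist_force: [-0.2, 0.4, -3.1]
grip_width: 47.3
```

Emit:
send_rows:
  moves: "0 0 0 0 0 -0.7 0;0 0 0 0 0 -0.7 0;0 0 0 0 0 0 0;0 0 0 0 0 0 0"

```text
clock: 11.23
ee_pos: [504.4, 313.7, 123.2]
tcp_rot: [[0.002, 0.323, -0.946], [0.001, -0.946, -0.323], [-1.0, -0.0, -0.002]]
wrist_force: [0.3, -1.2, 6.6]
grip_width: 47.7
```

Contact is made (+6.6 N), so I'll open slowly and lift straight up.

Emit:
send_rows:
  moves: "0 0 0 0 0 0.5 60;0 0 0 0 0 0 70;0 0 0 0 0 0 100;0 0 0 0 0 0 100;0 0 0 0 0 0 100;0 0 0 0 0 0 100;0 0 0 0 0 0 100;0 0 0 0 0 0 100;0 0 0 0 0 8 100;0 0 0 0 0 20 100;0 0 0 0 0 25 100;0 0 0 0 0 25 100;0 0 0 0 0 25 100;0 0 0 0 0 20 100;0 0 0 0 0 0 100;0 0 0 0 0 0 100"

```text
clock: 12.57
ee_pos: [504.0, 313.8, 247.0]
tcp_rot: [[0.002, 0.323, -0.946], [0.001, -0.946, -0.323], [-1.0, -0.0, -0.003]]
wrist_force: [0.3, -0.5, -1.4]
grip_width: 88.1
```

```bash
python3 mill.py pics/l3.png; python3 tip.py | grep -v hist
python3 - <<'E'
from h import *
a=cv2.imread("pics/l3.png");cv2.imwrite("pics/l3c.png",cv2.resize(a[120:330,150:430],(784,588)))
E
```

```text
ee [504.  313.8 247. ] 88.08747345743335 [ 0.3 -0.5 -1.4]
0.61 1416
20 90 [476. 240.  21.] [636. 340.  35.]
35 146 [478. 291.  35.] [504. 338.  49.]
50 134 [477. 295.  51.] [498. 339.  65.]
65 149 [478. 295.  66.] [503. 338.  79.]
80 139 [481. 297.  81.] [504. 335.  94.]
95 107 [483. 298.  96.] [503. 332. 109.]
110 95 [481. 299. 111.] [501. 332. 124.]
125 104 [478. 299. 126.] [496. 335. 139.]
140 132 [477. 296. 140.] [496. 336. 155.]
155 158 [476. 293. 156.] [495. 336. 169.]
170 148 [481. 299. 170.] [503. 332. 182.]
185 13 [494. 312. 185.] [499. 319. 191.]
grip 87.76622268769562 ee [503.1 312.7 244.4] F [ 0.3  0.4 -0.3]
        0]), array([-120, -110, -100,  -90,  -80,  -70,  -60,  -50,  -40,  -30,  -20,
        -10,    0,   10,   20,   30,   40,   50,   60]))
 y [41.5 44.2 54.9] z [-8.9  7.4 15.1] xmax [-31. -31. -31. -31. -31. -31. -31. -30. -29. -29. -29. -29. -29. -28.
 -28.]
        0]), array([-120, -110, -100,  -90,  -80,  -70,  -60,  -50,  -40,  -30,  -20,
        -10,    0,   10,   20,   30,   40,   50,   60]))
 y [-60.5 -55.7 -46.6] z [-8.1 10.8 15. ] xmax [-31. -31. -31. -31. -31. -31. -30. -30. -30. -29. -29. -29. -29. -29.
 -28.]
```

View pics/l3c.png

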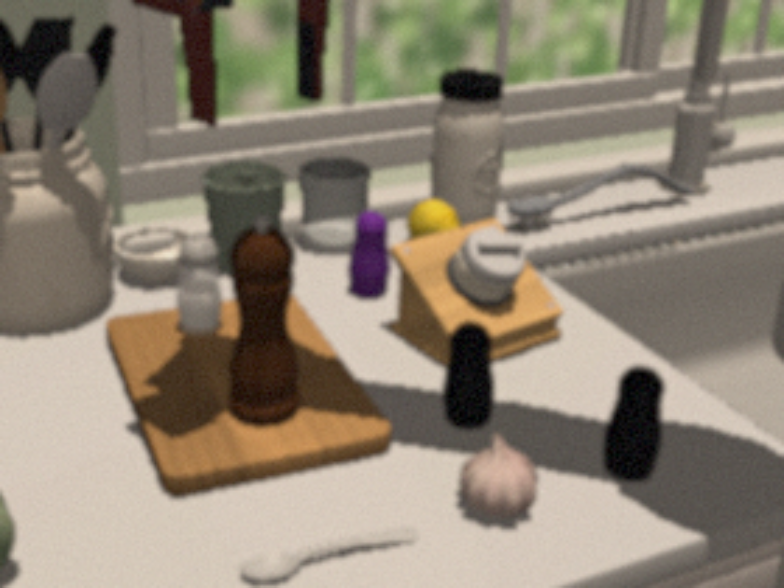

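The mill stands upright on the board at (265,410), with the salt shaker behind it untouched. Next I'll measure the dial precisely.

```bash
cat > dial.py <<'E'
from h import *
import sys
yaw=np.radians(float(sys.argv[1]))
n=np.array([-.5*np.cos(yaw),-.5*np.sin(yaw),np.cos(np.pi/6)]); Y=np.array([-np.sin(yaw),np.cos(yaw),0]);X=np.cross(Y,n) # X up-slope
B=np.c_[X,Y,n]
for c in("top","scene"):
    im,d=optics.capture(c);r=models.cut_out("dial_bar",c)
    if not r: print(c,"none");continue
    mk=cv2.dilate(r[0]["pixels"].astype(np.uint8),np.ones((9,9)))>0
    w=world(c,d,np.argwhere(mk));L=(w-[560,66,104])@B
    L=L[(np.hypot(L[:,0],L[:,1])<45)]
    h,ed=np.histogram(L[:,2],bins=np.arange(-40,30,2));print(c,r[0]["confidence"],dict(zip(ed.astype(int),h)))
    f=ed[np.argmax(h)]+1
    P=L[np.abs(L[:,2]-f)<4]; f=np.median(P[:,2]); 
    A=np.c_[P[:,:2],np.ones(len(P))];co=np.linalg.lstsq(A,P[:,2],rcond=None)[0]
    print(" face",f.round(1),"tilt res",np.degrees(co[:2]).round(1))
    (cx,cy),rad=cv2.minEnclosingCircle(P[:,:2].astype(np.float32));pc=np.percentile(P[:,:2],[1,99],axis=0)
    print(" circ",cx,cy,rad,"pct mid",pc.mean(0).round(1),(pc[1]-pc[0]).round(1))
    C=np.array([560,66,104])+B@np.array([*pc.mean(0),f+5]);print(" bar centre est",C.round(1))
    b=L[(L[:,2]>f+5)&(L[:,2]<f+16)&(np.hypot(L[:,0]-pc.mean(0)[0],L[:,1]-pc.mean(0)[1])<26)]
    if len(b)>5: 
        rr=b[:,:2]-b[:,:2].mean(0);u=np.linalg.svd(rr)[2][0];print(" bar pts",len(b),"mean",b.mean(0).round(1),"dir(upslope,Y)",u.round(2),"angle from Y",np.degrees(np.arctan2(-u[0],u[1])).round(1),"->bar ctr",(np.array([560,66,104])+B@b.mean(0)).round(1))
    px=proj(c,C)[0].astype(int);i=im[px[1]-28:px[1]+28,px[0]-28:px[0]+28]
    cv2.imwrite(f"pics/dial_{c}.png",cv2.resize(i,(390,390),interpolation=cv2.INTER_CUBIC));print(" px",px)
    if c=="top":
        s=world(c,d,np.argwhere(models.cut_out("stand",c)[0]["pixels"]));s=(s-[580,69,0]);s=s[(s[:,2]>20)]
        # panel points
        l=s@B;print(" panel rect",cv2.minAreaRect(l[:,:2].astype(np.float32)), cv2.minAreaRect(s[:,:2].astype(np.float32)))
i=np.hstack([cv2.imread("pics/dial_top.png"),cv2.imread("pics/dial_scene.png")]);cv2.imwrite(sys.argv[2],i)
E
python3 dial.py 9.7 pics/d1.png
```

```text
top 0.74 {np.int64(-40): np.int64(6), np.int64(-38): np.int64(4), np.int64(-36): np.int64(9), np.int64(-34): np.int64(6), np.int64(-32): np.int64(8), np.int64(-30): np.int64(9), np.int64(-28): np.int64(9), np.int64(-26): np.int64(4), np.int64(-24): np.int64(12), np.int64(-22): np.int64(18), np.int64(-20): np.int64(5), np.int64(-18): np.int64(11), np.int64(-16): np.int64(11), np.int64(-14): np.int64(7), np.int64(-12): np.int64(8), np.int64(-10): np.int64(11), np.int64(-8): np.int64(30), np.int64(-6): np.int64(79), np.int64(-4): np.int64(103), np.int64(-2): np.int64(85), np.int64(0): np.int64(27), np.int64(2): np.int64(6), np.int64(4): np.int64(15), np.int64(6): np.int64(18), np.int64(8): np.int64(18), np.int64(10): np.int64(3), np.int64(12): np.int64(1), np.int64(14): np.int64(0), np.int64(16): np.int64(0), np.int64(18): np.int64(0), np.int64(20): np.int64(0), np.int64(22): np.int64(0), np.int64(24): np.int64(0), np.int64(26): np.int64(0)}
 face -2.7 tilt res [-0.9  0.1]
 circ -3.642352342605591 0.585871160030365 29.32134246826172 pct mid [-3.6 -0. ] [54.4 55.4]
 bar centre est [555.8
[... 907 characters left out ...]
nt64(51), np.int64(-2): np.int64(113), np.int64(0): np.int64(44), np.int64(2): np.int64(13), np.int64(4): np.int64(8), np.int64(6): np.int64(14), np.int64(8): np.int64(19), np.int64(10): np.int64(11), np.int64(12): np.int64(1), np.int64(14): np.int64(0), np.int64(16): np.int64(0), np.int64(18): np.int64(0), np.int64(20): np.int64(0), np.int64(22): np.int64(0), np.int64(24): np.int64(0), np.int64(26): np.int64(0)}
 face -1.0 tilt res [ 0.7 -1. ]
 circ -7.550420761108398 2.00064754486084 29.52198028564453 pct mid [-6.6  3.8] [53.6 51.3]
 bar centre est [551.7  68.4 104.2]
 bar pts 52 mean [-6.8  3.8  8.4] dir(upslope,Y) [0.34 0.94] angle from Y -19.9 ->bar ctr [549.4  68.  107.8]
 px [327 207]
```

View pics/d1.png

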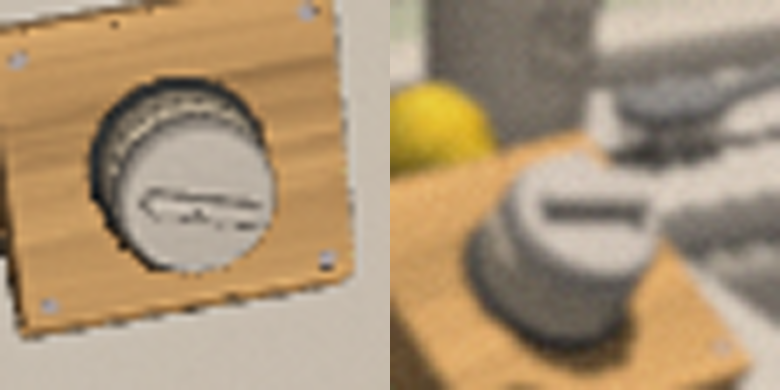

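```bash
cat > plan.py <<'E'
from h import *
from scipy.spatial.transform import Rotation as Ro
yaw=np.radians(9.75)
n=np.array([-.5*np.cos(yaw),-.5*np.sin(yaw),np.cos(np.pi/6)]); Y=np.array([-np.sin(yaw),np.cos(yaw),0]);X=np.cross(Y,n)
def Rt(deg):
    a=np.radians(deg);y=np.cos(a)*X+np.sin(a)*Y;x=-n;return np.c_[x,y,np.cross(x,y)]
def rv(R1,R0): return Ro.from_matrix(R1@R0.T).as_rotvec(degrees=True)
C=np.array([555.8,65.3,104.1])
if __name__=="__main__":
    s=robot.observe();R=np.array(s["tcp_rot"]);e=np.array(s["ee_pos"])
    print("n",n.round(4),"C",C,"ee",e.round(1),"q",np.round(s["qpos"],2),"F",np.round(s["wrist_force"],1))
    for g in(-19,-90):print(g,"rotvec",rv(Rt(g),R).round(2))
    for h in(50,0): 
        tip=C+n*h;print(h,"shift to tip",(tip-28.5*n-e).round(1), "realtip now in dial frame (X,Y,n)",((e-28.5*R[:,0]-C)@np.c_[X,Y,n]).round(1))
E
python3 plan.py
```

```text
n [-0.4928 -0.0847  0.866 ] C [555.8  65.3 104.1] ee [503.3 313.1 244.7] q [-0.15  0.4  -0.67  1.58  0.25  1.26 -2.1 ] F [0.7 0.4 0.5]
-19 rotvec [-11.33 -29.39  60.44]
-90 rotvec [  7.44 -29.16  -8.88]
50 shift to tip [  41.9 -249.6 -122. ] realtip now in dial frame (X,Y,n) [ 76.1 253.1 151.3]
0 shift to tip [  66.6 -245.4 -165.3] realtip now in dial frame (X,Y,n) [ 76.1 253.1 151.3]
```

Emit:
send_rows:
  moves: "-1.03 -2.67 5.49 0 -10 0 30;-1.03 -2.67 5.49 2 -20 0 30;-1.03 -2.67 5.49 4 -25 0 30;-1.03 -2.67 5.49 5 -25 0 30;-1.03 -2.67 5.49 5 -25 0 30;-1.03 -2.67 5.49 5 -25 0 30;-1.03 -2.67 5.49 5 -25 0 30;-1.03 -2.67 5.49 5 -25 0 30;-1.03 -2.67 5.49 5 -25 0 30;-1.03 -2.67 5.49 4 -25 0 30;-1.03 -2.67 5.49 2 -20 0 30;0 0 0 0 0 -20 30;0 0 0 0 0 -20 30;0 0 0 0 0 -20 30;0 0 0 0 0 -20 30;0 0 0 0 0 -20 30;0 0 0 0 0 0 30;0 0 0 0 0 0 30;0 0 0 0 0 0 30"

```text
clock: 14.55
ee_pos: [543.1, 81.1, 145.4]
tcp_rot: [[0.465, 0.866, -0.186], [0.069, -0.245, -0.967], [-0.883, 0.437, -0.174]]
wrist_force: [0.4, 0.2, 0.4]
grip_width: 26.4
```

```bash
python3 plan.py; python3 tip.py;python3 - <<'E'
from h import *
a,_=optics.capture("scene");cv2.imwrite("pics/p1.png",cv2.resize(a[110:270,240:440],(700,560)))
E
```

```text
n [-0.4928 -0.0847  0.866 ] C [555.8  65.3 104.1] ee [543.1  81.1 145.4] q [ 0.27  0.15 -0.59  2.25  0.49  0.32 -0.96] F [0.4 0.2 0.4]
-19 rotvec [-1.   -2.15  3.66]
-90 rotvec [ 32.9    3.54 -58.46]
50 shift to tip [  2.1 -17.6 -22.7] realtip now in dial frame (X,Y,n) [13.1 18.  69.2]
0 shift to tip [ 26.8 -13.4 -66. ] realtip now in dial frame (X,Y,n) [13.1 18.  69.2]
grip 26.50209526515511 ee [543.4  81.  145.8] F [ 0.6 -0.4  0.5]
1 170 x hist (array([14,  2,  4,  6, 14, 27, 28, 26, 27,  5,  0,  0,  0,  0,  0,  0, 16,
        1]), array([-120, -110, -100,  -90,  -80,  -70,  -60,  -50,  -40,  -30,  -20,
        -10,    0,   10,   20,   30,   40,   50,   60]))
 y [ 9.4 12.5 21.9] z [-12.6  -9.7   5.7] xmax [43. 43. 44. 44. 44. 45. 45. 45. 45. 45. 45. 46. 46. 49. 54.]
-1 272 x hist (array([ 0,  0,  9, 18, 23, 21, 28, 32, 28,  4,  0,  0,  0,  0,  0, 14, 68,
       27]), array([-120, -110, -100,  -90,  -80,  -70,  -60,  -50,  -40,  -30,  -20,
        -10,    0,   10,   20,   30,   40,   50,   60]))
 y [-29.5 -24.6 -16.9] z [-12.6  -9.4   5.8] xmax [55. 56. 56. 56. 57. 58. 58. 58. 58. 58. 58. 58. 59. 59. 60.]
```

View pics/p1.png

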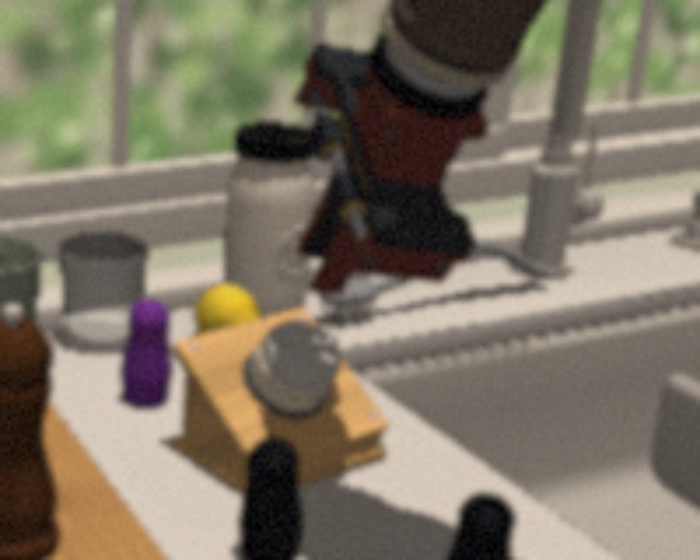

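Emit:
send_rows:
  moves: "-1 -2.15 3.66 0 -10 -11 30;0 0 0 2 -7.6 -11.7 30;0 0 0 4.9 0.8 -8.7 30;0 0 0 4.9 0.8 -8.7 30;0 0 0 4.9 0.8 -8.7 30;0 0 0 0 0 0 30;0 0 0 0 0 0 30;0 0 0 0 0 0 30;0 0 0 0 0 0 30"

```text
clock: 15.4
ee_pos: [559.6, 65.3, 96.7]
tcp_rot: [[0.494, 0.862, -0.119], [0.084, -0.183, -0.98], [-0.866, 0.473, -0.163]]
wrist_force: [-0.4, -0.2, -0.4]
grip_width: 26.3
```

```bash
python3 plan.py; python3 tip.py
```

```text
n [-0.4928 -0.0847  0.866 ] C [555.8  65.3 104.1] ee [559.6  65.3  96.7] q [ 0.08  0.24 -0.34  2.31  0.93  0.13 -1.28] F [-0.4 -0.2 -0.4]
-19 rotvec [0.01 0.04 0.06]
-90 rotvec [ 35.02   6.03 -61.42]
50 shift to tip [-14.4  -1.8  26. ] realtip now in dial frame (X,Y,n) [-0.5 -0.6 20.2]
0 shift to tip [ 10.2   2.4 -17.3] realtip now in dial frame (X,Y,n) [-0.5 -0.6 20.2]
grip 26.5370929887911 ee [559.6  65.2  96.6] F [-0.4  0.5  0.3]
1 206 x hist (array([13,  8, 11, 13, 19, 20, 26, 27, 28,  1,  0, 39,  0,  0,  0,  1,  0,
        0]), array([-120, -110, -100,  -90,  -80,  -70,  -60,  -50,  -40,  -30,  -20,
        -10,    0,   10,   20,   30,   40,   50,   60]))
 y [10.8 13.5 24.4] z [-13.2 -10.1   6.9] xmax [-5. -5. -5. -5. -5. -5. -5. -5. -5. -4. -4. -3. -2. -2. 38.]
-1 304 x hist (array([ 0,  0,  8, 20, 24, 24, 27, 26, 25,  3,  0, 86, 21, 18, 11, 11,  0,
        0]), array([-120, -110, -100,  -90,  -80,  -70,  -60,  -50,  -40,  -30,  -20,
        -10,    0,   10,   20,   30,   40,   50,   60]))
 y [-29.2 -24.5 -16.1] z [-12.7  -7.8   7.8] xmax [26. 26. 28. 29. 30. 32. 32. 33. 35. 35. 35. 35. 35. 36. 37.]
```

Emit:
send_rows:
  moves: "0 0 0 3.2 1.0 -5 30;0 0 0 3 1 -5.2 30;0 0 0 0 0 0 30;0 0 0 0 0 0 30"

```text
clock: 15.78
ee_pos: [565.4, 67.1, 85.6]
tcp_rot: [[0.492, 0.862, -0.119], [0.084, -0.183, -0.98], [-0.866, 0.472, -0.162]]
wrist_force: [-0.3, -0.8, 0.1]
grip_width: 26.4
```

```bash
python3 plan.py
```

```text
n [-0.4928 -0.0847  0.866 ] C [555.8  65.3 104.1] ee [565.4  67.1  85.6] q [ 0.09  0.27 -0.35  2.31  1.14  0.13 -1.49] F [-0.3 -0.8  0.1]
-19 rotvec [ 0.02 -0.04  0.05]
-90 rotvec [ 34.98   5.95 -61.45]
50 shift to tip [-20.2  -3.6  37.1] realtip now in dial frame (X,Y,n) [-0.7  0.2  7.6]
0 shift to tip [ 4.4  0.6 -6.2] realtip now in dial frame (X,Y,n) [-0.7  0.2  7.6]
```

Emit:
send_rows:
  moves: "0 0 0 3 0.5 -4.5 30;0 0 0 2.6 0.4 -4 30;0 0 0 0 0 0 30;0 0 0 0 0 0 30"

```text
clock: 16.12
ee_pos: [571.1, 68.0, 78.0]
tcp_rot: [[0.493, 0.862, -0.119], [0.084, -0.183, -0.98], [-0.866, 0.473, -0.162]]
wrist_force: [-5.1, -1.4, 7.6]
grip_width: 26.7
```

```bash
python3 plan.py; python3 tip.py | head -1
```

```text
n [-0.4928 -0.0847  0.866 ] C [555.8  65.3 104.1] ee [571.1  68.   78. ] q [ 0.09  0.29 -0.35  2.3   1.3   0.13 -1.65] F [-5.1 -1.4  7.6]
-19 rotvec [0.04 0.04 0.05]
-90 rotvec [ 35.04   6.01 -61.43]
50 shift to tip [-25.9  -4.5  44.8] realtip now in dial frame (X,Y,n) [ 0.4  0.1 -1.9]
0 shift to tip [-1.3 -0.3  1.5] realtip now in dial frame (X,Y,n) [ 0.4  0.1 -1.9]
grip 26.52876935445091 ee [571.1  67.9  77.9] F [-4.3 -1.4  5.9]
```

Light contact with the dial face (~9 N). I'll back off 2 mm and close gently.

Emit:
send_rows:
  moves: "0 0 0 -1 -0.2 1.8 30;0 0 0 0 0 0 30;0 0 0 0 0 0 0;0 0 0 0 0 0 0;0 0 0 0 0 0 0;0 0 0 0 0 0 0;0 0 0 0 0 0 0;0 0 0 0 0 0 0"
  grip_force: 12

```text
clock: 16.83
ee_pos: [569.5, 68.1, 78.5]
tcp_rot: [[0.492, 0.863, -0.118], [0.084, -0.182, -0.98], [-0.867, 0.472, -0.162]]
wrist_force: [-5.2, -1.3, 2.9]
grip_width: 8.0
```

```bash
python3 plan.py
python3 - <<'E'
from h import *
print(robot.observe()["moment"])
E
```

```text
n [-0.4928 -0.0847  0.866 ] C [555.8  65.3 104.1] ee [569.5  68.1  78.5] q [ 0.1   0.29 -0.36  2.3   1.28  0.13 -1.63] F [-5.2 -1.3  2.9]
-19 rotvec [ 0.02 -0.08  0.02]
-90 rotvec [ 34.96   5.93 -61.49]
50 shift to tip [-24.3  -4.7  44.3] realtip now in dial frame (X,Y,n) [-0.6  0.5 -0.7]
0 shift to tip [ 0.3 -0.4  1. ] realtip now in dial frame (X,Y,n) [-0.6  0.5 -0.7]
[-0.05302628  1.08471145  0.10886515]
```

The grip reads 8.0 mm, which is the bar's thickness. I'll turn it in stages, watching joint 7.

Emit:
send_rows:
  moves: "2.96 0.51 -5.2 0 0 0.2 0;2.96 0.51 -5.2 0 0 0.2 0;2.96 0.51 -5.2 0 0 0 0;2.96 0.51 -5.2 0 0 0 0;0 0 0 0 0 0 0;0 0 0 0 0 0 0"

```text
clock: 17.33
ee_pos: [569.7, 68.1, 78.6]
tcp_rot: [[0.491, 0.741, -0.457], [0.084, -0.563, -0.822], [-0.867, 0.365, -0.339]]
wrist_force: [-0.7, 1.1, -4.7]
grip_width: 7.5
```

```bash
python3 plan.py
```

```text
n [-0.4928 -0.0847  0.866 ] C [555.8  65.3 104.1] ee [569.7  68.1  78.6] q [ 0.09  0.29 -0.36  2.3   1.26  0.13 -2.03] F [-0.7  1.1 -4.7]
-19 rotvec [-11.73  -2.13  20.69]
-90 rotvec [ 23.2    3.88 -40.84]
50 shift to tip [-24.5  -4.6  44.1] realtip now in dial frame (X,Y,n) [-0.4  0.4 -0.7]
0 shift to tip [ 0.1 -0.3  0.8] realtip now in dial frame (X,Y,n) [-0.4  0.4 -0.7]
```

Turning works, but joint 7 would finish right at its limit (-2.85 of -2.86). I'll turn 30° more, release, flip the tool half a turn, regrip and finish.

Emit:
send_rows:
  moves: "2.96 0.51 -5.2 0 0 0.2 0;2.96 0.51 -5.2 0 0 0 0;2.96 0.51 -5.2 0 0 0 0;2.96 0.51 -5.2 0 0 0 0;2.96 0.51 -5.2 0 0 0 0;0 0 0 0 0 0 0;0 0 0 0 0 0 0;0 0 0 0 0 0 30;0 0 0 0 0 0 30;0 0 0 0 0 0 30;0 0 0 0 0 0 30;0 0 0 0 0 0 30;0 0 0 -3 -0.5 5.2 30;0 0 0 -6 -1 10.4 30;0 0 0 -8 -1.4 14 30;0 0 0 -8 -1.4 14 30;0 0 0 0 0 0 30;0 0 0 0 0 0 30"

```text
clock: 18.83
ee_pos: [545.7, 62.4, 123.8]
tcp_rot: [[0.494, 0.408, -0.768], [0.084, -0.901, -0.425], [-0.866, 0.146, -0.479]]
wrist_force: [0.3, -0.4, 0.4]
grip_width: 26.4
```

```bash
python3 plan.py
```

```text
n [-0.4928 -0.0847  0.866 ] C [555.8  65.3 104.1] ee [545.7  62.4 123.8] q [ 0.41  0.2  -0.69  2.3   0.79  0.22 -2.07] F [ 0.3 -0.4  0.4]
-19 rotvec [-26.68  -4.5   46.95]
-90 rotvec [  8.35   1.48 -14.52]
50 shift to tip [-0.5  1.1 -1. ] realtip now in dial frame (X,Y,n) [ 0.8 -1.1 50.7]
0 shift to tip [ 24.1   5.3 -44.3] realtip now in dial frame (X,Y,n) [ 0.8 -1.1 50.7]
```

Emit:
send_rows:
  moves: "-3.45 -0.59 6.06 0 0 0 30;-3.45 -0.59 6.06 0 0 0 30;-3.45 -0.59 6.06 0 0 0 30;-3.45 -0.59 6.06 0 0 0 30;-3.45 -0.59 6.06 0 0 0 30;-3.45 -0.59 6.06 0 0 0 30;-3.45 -0.59 6.06 0 0 0 30;-3.45 -0.59 6.06 0 0 0 30;-3.45 -0.59 6.06 0 0 0 30;-3.45 -0.59 6.06 0 0 0 30;-3.45 -0.59 6.06 0 0 0 30;-3.45 -0.59 6.06 0 0 0 30;-3.45 -0.59 6.06 0 0 0 30;-3.45 -0.59 6.06 0 0 0 30;-3.45 -0.59 6.06 0 0 0 30;-3.45 -0.59 6.06 0 0 0 30;-3.45 -0.59 6.06 0 0 0 30;-3.45 -0.59 6.06 0 0 0 30;-3.45 -0.59 6.06 0 0 0 30;0 0 0 0 0 0 30"

```text
clock: 20.5
ee_pos: [545.2, 64.2, 122.0]
tcp_rot: [[0.493, 0.277, 0.825], [0.084, 0.928, -0.362], [-0.866, 0.248, 0.434]]
wrist_force: [-0.2, 0.1, -0.7]
grip_width: 26.3
```

```bash
sed -i 's/(-19,-90)/(106.8,90)/' plan.py; sed -i 's/^    return//' plan.py; sed -i 's/def Rt(deg):/def Rt(deg):  # tool y at deg from X towards Y/' plan.py; python3 plan.py
python3 - <<'E'
from plan import *
# current tool angle about n
R=np.array(robot.observe()["tcp_rot"]);print(np.degrees(np.arctan2(R[:,1]@Y,R[:,1]@X)))
E
```

```text
n [-0.4928 -0.0847  0.866 ] C [555.8  65.3 104.1] ee [545.2  64.2 122. ] q [ 0.82  0.35 -1.18  2.28  1.17  0.4  -0.07] F [-0.2  0.1 -0.7]
106.8 rotvec [-22.92  -3.94  40.36]
90 rotvec [-14.64  -2.52  25.81]
50 shift to tip [-0.  -0.7  0.7] realtip now in dial frame (X,Y,n) [-0.2  0.7 49.3]
0 shift to tip [ 24.6   3.5 -42.6] realtip now in dial frame (X,Y,n) [-0.2  0.7 49.3]
60.21732518504601
```

Emit:
send_rows:
  moves: "-3.28 -0.56 5.77 0 0 0 30;-3.28 -0.56 5.77 0 0 0 30;-3.28 -0.56 5.77 0 0 0 30;-3.28 -0.56 5.77 0 0 0 30;-3.28 -0.56 5.77 0 0 0 30;-3.28 -0.56 5.77 0 0 0 30;-3.28 -0.56 5.77 0 0 0 30;0 0 0 4.9 0.7 -8.6 30;0 0 0 4.9 0.7 -8.6 30;0 0 0 4.9 0.7 -8.6 30;0 0 0 0 0 0 30;0 0 0 0 0 0 30"

```text
clock: 21.5
ee_pos: [559.5, 66.7, 96.3]
tcp_rot: [[0.492, -0.404, 0.771], [0.085, 0.904, 0.419], [-0.866, -0.141, 0.48]]
wrist_force: [0.2, -1.2, 1.7]
grip_width: 26.2
```

```bash
python3 plan.py
```

```text
n [-0.4928 -0.0847  0.866 ] C [555.8  65.3 104.1] ee [559.5  66.7  96.3] q [ 0.79  0.49 -1.21  2.28  1.4   0.5   0.54] F [ 0.2 -1.2  1.7]
106.8 rotvec [-0.22 -0.05  0.32]
90 rotvec [  8.06   1.37 -14.23]
50 shift to tip [-14.3  -3.3  26.4] realtip now in dial frame (X,Y,n) [-0.5  0.8 19.8]
0 shift to tip [ 10.4   1.  -16.9] realtip now in dial frame (X,Y,n) [-0.5  0.8 19.8]
```

Emit:
send_rows:
  moves: "0 0 0 4 0.6 -7 30;0 0 0 4 0.6 -7 30;0 0 0 2.1 0.3 -3.5 30;0 0 0 0 0 0 30;0 0 0 0 0 0 30;0 0 0 0 0 0 0;0 0 0 0 0 0 0;0 0 0 0 0 0 0;0 0 0 0 0 0 0;0 0 0 0 0 0 0;0 0 0 0 0 0 0"
  grip_force: 12

```text
clock: 22.42
ee_pos: [569.7, 67.9, 79.9]
tcp_rot: [[0.494, -0.405, 0.769], [0.085, 0.903, 0.421], [-0.865, -0.143, 0.48]]
wrist_force: [-5.0, 0.7, 5.3]
grip_width: 8.0
```

```bash
python3 plan.py
```

```text
n [-0.4928 -0.0847  0.866 ] C [555.8  65.3 104.1] ee [569.7  67.9  79.9] q [ 0.74  0.53 -1.16  2.27  1.5   0.51  0.47] F [-5.   0.7  5.3]
106.8 rotvec [-0.13  0.05  0.22]
90 rotvec [  8.16   1.47 -14.32]
50 shift to tip [-24.5  -4.4  42.9] realtip now in dial frame (X,Y,n) [0.1 0.2 0.4]
0 shift to tip [ 0.1 -0.2 -0.4] realtip now in dial frame (X,Y,n) [0.1 0.2 0.4]
```

Regripped on the bar at 8.0 mm. Now the last 16.5°.

Emit:
send_rows:
  moves: "2.72 0.49 -4.77 0 0 0.2 0;2.72 0.49 -4.77 0 0 0.2 0;2.72 0.49 -4.77 0 0 0 0;0 0 0 0 0 0 0;0 0 0 0 0 0 0;0 0 0 0 0 0 0"

```text
clock: 22.92
ee_pos: [569.7, 67.6, 79.9]
tcp_rot: [[0.492, -0.172, 0.853], [0.085, 0.985, 0.149], [-0.866, -0.001, 0.499]]
wrist_force: [-0.6, 1.8, -1.8]
grip_width: 8.0
```

```bash
python3 plan.py
```

```text
n [-0.4928 -0.0847  0.866 ] C [555.8  65.3 104.1] ee [569.7  67.6  79.9] q [ 0.74  0.53 -1.16  2.27  1.49  0.52  0.19] F [-0.6  1.8 -1.8]
106.8 rotvec [-8.2  -1.44 14.42]
90 rotvec [ 0.08 -0.02 -0.13]
50 shift to tip [-24.5  -4.1  42.8] realtip now in dial frame (X,Y,n) [ 0.2 -0.1  0.5]
0 shift to tip [ 0.1  0.1 -0.5] realtip now in dial frame (X,Y,n) [ 0.2 -0.1  0.5]
```

Emit:
send_rows:
  moves: "0 0 0 0 0 0 30;0 0 0 0 0 0 30;0 0 0 0 0 0 30;0 0 0 0 0 0 30;0 0 0 0 0 0 30;0 0 0 -3 -0.5 5.2 30;0 0 0 -6 -1 10.4 30;0 0 0 -10 -1.7 17.3 30;0 0 0 -10 -1.7 17.3 30;0 0 0 -10 -10 20 30;0 0 0 -5 -25 20 30;0 0 0 -5 -30 20 30;0 0 0 -5 -30 20 30;0 0 0 -5 -30 20 30;0 0 0 -5 -30 10 30;0 0 0 -5 -30 10 30;0 0 0 -5 -30 0 30;0 0 0 0 -20 0 30;0 0 0 0 0 0 30;0 0 0 0 0 0 30"

```text
clock: 24.58
ee_pos: [499.9, -79.0, 185.0]
tcp_rot: [[0.456, -0.165, 0.875], [0.074, 0.986, 0.148], [-0.887, -0.003, 0.462]]
wrist_force: [0.6, -0.6, 0.3]
grip_width: 26.2
```

```bash
python3 mill.py pics/e_s.png; python3 dial.py 9.75 pics/d2.png | grep -v np.int64
python3 - <<'E'
from h import *
t,_=optics.capture("top");a=cv2.imread("pics/e_s.png")
cv2.imwrite("pics/e1.png",np.vstack([np.hstack([cv2.resize(t[110:310,140:390],(375,300)),cv2.resize(a[140:340,160:410],(375,300))]),cv2.resize(cv2.imread("pics/d2.png"),(750,290))[:,:]]))
E
```

```text
ee [499.9 -79.  185. ] 26.2041546392434 [ 0.6 -0.6  0.3]
0.86 1554
-10 15 [752. 147.  -0.] [848. 253.   4.]
20 123 [475. 284.  21.] [604. 341.  34.]
35 152 [477. 289.  35.] [509. 339.  49.]
50 149 [477. 261.  51.] [658. 339.  64.]
65 157 [477. 292.  66.] [505. 338.  80.]
80 138 [481. 295.  80.] [504. 335.  94.]
95 109 [484. 299.  96.] [502. 332. 109.]
110 98 [481. 300. 111.] [499. 333. 124.]
125 115 [478. 298. 126.] [499. 336. 140.]
140 134 [477. 296. 140.] [501. 337. 154.]
155 171 [476. 293. 156.] [504. 337. 170.]
170 165 [481. 298. 170.] [506. 333. 182.]
185 21 [494. 309. 186.] [501. 319. 193.]
 face -2.9 tilt res [-0.9 -0. ]
 circ -4.391667366027832 0.7809422016143799 29.698957443237305 pct mid [-3.5  1. ] [53.4 53.9]
 bar centre est [555.9  66.3 104.1]
 bar pts 56 mean [-3.8  0.1  7.2] dir(upslope,Y) [-1.  0.] angle from Y 89.9 ->bar ctr [553.2  64.9 108.3]
 px [318 200]
 panel rect ((29.50503921508789, 0.28005218505859375), (123.09129333496094, 131.07644653320312), 0.21920491755008698) ((0.526123046875, 0.3327484130859375), (108.99242401123047, 131.05618286132812), 9.53415584564209)
 face -1.1 tilt res [ 0.8 -1.7]
 circ -6.64876127243042 2.4421885013580322 29.08246612548828 pct mid [-7.3  2.4] [53.8 52.4]
 bar centre est [551.5  67.  103.7]
 bar pts 61 mean [-7.   2.6  8.2] dir(upslope,Y) [-1. -0.] angle from Y 90.2 ->bar ctr [549.6  66.8 107.6]
 px [327 208]
```

View pics/e1.png

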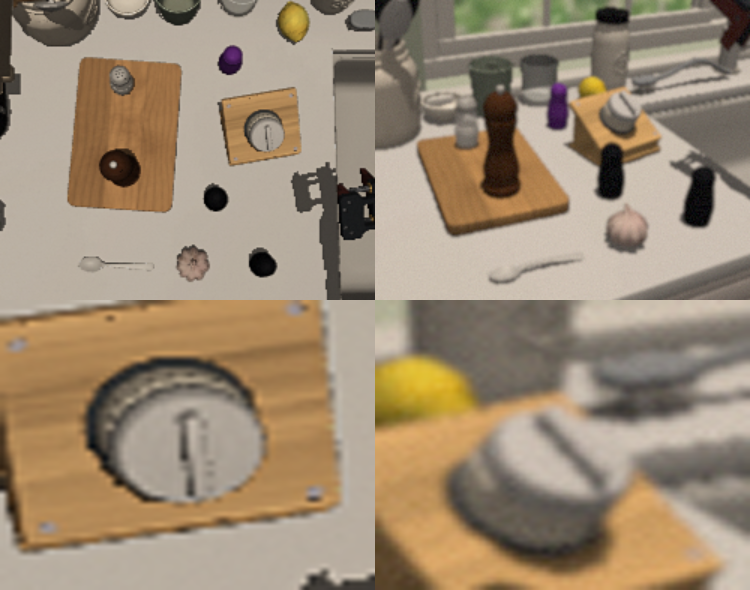

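The bar now points up and down the slope, measured at 89.9° from above and 90.2° from the scene camera. The mill stands upright wholly on the board, at (118,167) in the top view. The other objects are where they were, and the arm is clear.

```bash
python3 -c "from cell import order; print(order.hand_in())"
```

```text
the job is handed in; nothing more can be done
None
```

The job is done and handed in at about 25 s of the 53 s allowed. The pepper mill stands upright wholly on the salt shaker's board, and the timer bar points straight up and down the slope.

- **Mill:** I moved it to about (504, 313) mm. The scene camera shows it upright with its foot at board height.
- **Dial:** I turned it clockwise about 71° in two grips, because one grip would have taken the last joint to its range limit. The last check measured the bar at 89.9° from the top camera and 90.2° from the scene camera, against a target of 90°.
- **Other things:** the salt shaker, the look-alikes and the rest look unmoved in the last picture, and the arm was clear of everything.

**What disagreed:**
- **Tool position:** the reported TCP lay about 40 mm further along the fingers than the cameras showed. The first grip therefore closed above the mill's head without touching it. I measured the offset and corrected for it from then on.
- **Cameras:** the scene camera's positions differed from the top camera's by about 4 mm in x and 3 mm in y. I went by the top camera, which agreed with the robot.
- **Dial contact:** the fingertips touched the dial face once, at about 9 N, before I backed off.

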